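Swing the degreaser bottle out and take off its safety cap

ROBOT

A 6-joint arm with a two-finger parallel gripper is mounted at the origin on the work surface. World frame = base frame: x ahead of the robot, y to its left, z up, the work surface at z = 0. Lengths are in m, angles in degrees, forces in N, time in s.
With the tool pointing down it reaches from about 0.35 to 0.775 m from the base axis. Payload 7.3 kg.
Tool frame: the origin (TCP) lies midway between the tips of the shut fingers; the grasp point (between the pads) lies 19 mm behind it (grip_depth is the distance from the TCP to the grasp point, in m); x points along the fingers, y is the direction in which the jaws open and shut, and the axes are right-handed (so a half turn about x gives the same grasp; the last joint's range is limited). The gripper opens to 92 mm and grips with 3 to 60 N. Pads are 19 mm wide; open, the fingers measure 130 mm over their backs; the gripper's body (75 mm by 190 mm) begins 47 mm behind the grasp point.
Start: joints at [-76.604, 19.595, 87.324, -0, 73.075, -8.365], TCP at [0.195, -0.488, 0.205] pointing down, gripper open.
Joint ranges: [-145.02, 145.02], [-44.19, 115.74], [2.07, 154.8], [-57.11, 237.11], [16.16, 152.29], [-177.93, 177.93]. Speed limits (degrees/s): [147.25, 147.25, 180, 180, 180, 180].

INTERFACE

Orientations are given as [roll, pitch, yaw] about the fixed x, y, z axes, in that order (R = Rz(yaw) Ry(pitch) Rx(roll)).
In Python, from plant import sense, grab_frame, sign_off, grip_depth gives the robot as it stands. The module is installed in compiled form; this text tells all that it offers.
- The arm moves only by the shell command python3 -m pendant 'ROWS' [FORCE]. ROWS is JSON, one flat list of numbers, 5 for each row, row after row: the shift along the tool's x, y, z in cm, then the turn about the tool's x in rad, then the finger opening in cm, from 0 to 9.18. A call has 1 to 5 rows; each row is the pose to reach, as a shift and turn from the pose measured when the call began, along the tool's axes at that moment; what a row does not reach only later rows make up. A row lasts 1/8 s, in which the tool goes at most 62.5 mm and 10.7 degrees, less where a joint would pass 70% of its speed; a pose out of reach is approached as far as the arm can. A call with a gripper value outside its range is refused whole. The fingers move at their own pace and stop on an object; FORCE is the grip in N (left out, the last holds). Time passes only in rows, so rows that repeat a pose let the fingers close. It gives the time, the measured TCP pose, the force and the opening at its end, in the units of the state.
- sense(): the state, without advancing time (a new reading comes with each control period).
- grab_frame(name): name is "scene" or "top"; returns a dict with "color" (400x640x3 uint8, blue, green, red), "z_map" (400x640 float32, m along the optical axis (not along the pixel's ray), 0 where there is no reading), "intrinsics" (3x3 intrinsics, pixels), "extrinsics" (4x4, takes a point from camera to world coordinates). Camera axes: x right, y up, looking along -z (the intrinsics and any distortion apply to the point x, -y, -z); pixel columns grow to the right and rows downward; lengths in m; the calibration is good to about 2 mm. A picture is of the moment at which its call begins.
- sign_off(): hands the job in, once; it reports no verdict.
The state is a dict: "t": time; "joint_pos": joint angles; "joint_vel": joint speeds; "effort": joint torques, N m; "ee_pos": TCP position; "eef_rot": TCP orientation; "force": force on the tool from outside, world axes, zero at the start; "ft_torque": the same for the moment, N m; "finger_gap": opening from 0.0 (shut) to 1.0 (fully open).
Only numpy, scipy, OpenCV 4.12 (cv2) and the standard library are available. Lean on these libraries where they do the work, as an engineer would, in place of code of your own. Each camera call takes 0.05 s, during which the arm holds its last target.

TASK

Lift the red sprung knob on the turntable, swing the table counter-clockwise (seen from above) until the bottle is out from under the mesh canopy and the knob is over the orange-marked stop, and let the plunger drop fully home there. Then press the bottle's yellow safety cap down, twist it counter-clockwise until it stops, lift it off and finish while still holding it, upright and still, about 5 cm straight above the open bottle. Leave the black clip box and the tools in the tray where they lie.

Things in the scene. Friction and masses are not known exactly. Their poses are not given: they have to be found in the camera images.
- station: fixed grey round base plate (radius 132 mm, 12 mm thick) of an indexing turntable; origin on the deck at the vertical axis, +x towards the canopy. Two index holes on a circle of radius 100 mm: park hole at 120 degrees and work hole at 240 degrees, counter-clockwise from +x
- canopy (a point): centre of the canopy, a fixed steel wire-mesh roof 124 mm (station x) by 92 mm, 170 to 176 mm above the deck, on two posts at its outer edge; its centre is 114 mm from the turntable's axis; the parked bottle stands under it
- work_hole (a point): work hole in the base plate, 12 mm above the deck, 100 mm from the axis; an orange tab sticks out of the base's edge beside it
- axis (a point): point on the turntable's axis at the disc's top face, 26 mm above the deck; the disc is aluminium, radius 126 mm
- turntable (a joint): angle of the turntable, rad, growing counter-clockwise seen from above; 0 = parked (bottle under the canopy), 2.094 (120 degrees) = work stop. End stops lie 0.02 rad beyond each. Turns stiffly: about 1 N at the knob; stays where it is left
- plunger (a joint): lift of the sprung index plunger, m; 0 = home in a hole, 0.016 = top stop. Its pin leaves the hole at 8 mm lift; 11 to 14 mm is a good height to swing. The spring pulls it down with about 5 N at 0, 8 N at the top. Between the holes the pin rides on the plate (lift 8 mm); within about 0.025 rad of a hole it drops home when let go
- knob (a point): centre of the red round plunger knob, 28 mm high (86 to 114 mm above the deck when home), 26 mm diameter, 31 mm lip at its top; 100 mm from the axis, 120 degrees counter-clockwise from the bottle, travels with the table. Below it a 10 mm stem and, from 70 mm above the deck down, a 22 mm guide tube. It spins freely on its stem
- neck (a point): centre of the bottle's neck rim, 134 mm above the deck, 90 mm from the axis, inside the cap while that is on; z up. White bottle, 66 mm diameter, blue band, fixed to the table; its shoulder falls from 98 mm height at 20 mm radius to 85 mm height at 31 mm radius
- cap: yellow ribbed round push-and-turn cap, 56 mm diameter (58 over ribs), 36 mm high, 30 g; origin at the centre of its underside, z up; underside 112 mm above the deck when on. A spring pushes it up with 8 N: push it down at least 4 mm (about 11 N; it bottoms hard at 7 mm)
- cap_top (a point): centre of the cap's top face, 36 mm above its origin. While pressed down the cap must turn counter-clockwise 55 degrees (0.96 rad) to a stop, with about 4 degrees of play either way; there it lifts straight off, and is clear of the neck after 25 mm. Released before that it stays hooked on
- tyre_lever: orange plastic tyre lever in the tray, 140 mm long; bystander; origin under its middle
- spoke_wrench: round chrome spoke wrench in the tray, 42 mm diameter; bystander; origin under its middle
- gauge: black push-button pump gauge in the tray, 52 mm dial; bystander; origin under its dial
- clip_box: black plastic box with a steel clip, 113 x 78 x 41 mm; bystander; origin under its middle
Things that resemble listed ones, but are neither listed nor needed, are in the scene too. There is more than one size of the cap; the one meant has the size given above.

How it is judged:
By the outcome, as a careful person would: the job done as asked, in the order asked, and still so for the second after the job is handed in, while the arm keeps its last pose, push and grip.
It also fails if it takes over 51 s, if anything falls off the work surface, if the arm or the gripper's body presses on something with over 40 N, if the wrist force passes 120 N, or if a joint passes its speed limit or range.

## Working session

There is one attempt and no reset: what is moved stays moved. The work goes in short steps, Python scripts to look and compute and a shell command to move; the robot and the scene stay as the last step left them, time stands still between calls to the robot, and variables do not carry over. Pictures are saved under pics/ and viewed, and the job is handed in when it is done.

```bash
mkdir -p pics; ls
python3 - <<'E'
from plant import sense, grab_frame, grip_depth
import cv2
print(sense(), grip_depth)
for n in ("scene","top"):
    f=grab_frame(n); cv2.imwrite(f"pics/{n}0.png",f["color"]); print(n,f["intrinsics"].round(1).tolist(),f["extrinsics"].round(4).tolist(), [k for k in f])
E
```

```text
pics
{'t': 0.0, 'joint_pos': array([-7.66061113e+01,  1.96376459e+01,  8.73775184e+01,  5.90987150e-04,
        7.30731722e+01, -8.36569008e+00]), 'joint_vel': array([-0.13125643,  0.00575725, -0.04324644,  0.00214593,  0.00460308,
        0.00336764]), 'effort': array([-1.94169712e-03, -4.31246710e+01, -2.44226253e+01,  7.15201395e-02,
        5.60235931e-02, -1.31094862e-04]), 'ee_pos': array([ 0.19454184, -0.48715699,  0.20383227]), 'eef_rot': array([-98.73222498,  89.91166158, 103.02718127]), 'force': array([-0.41479714,  0.2632208 ,  0.29253993]), 'ft_torque': array([-0.05196932, -0.01508573,  0.05017176]), 'finger_gap': 0.9997560842303538} 0.0188
scene [[440.9, 0.0, 315.2], [0.0, 440.9, 192.6], [0.0, 0.0, 1.0]] [[0.8402, -0.3659, 0.4002, 1.1014], [0.5422, 0.5762, -0.6116, -0.7775], [-0.0068, 0.7308, 0.6825, 0.9989], [0.0, 0.0, 0.0, 1.0]] ['color', 'z_map', 'intrinsics', 'extrinsics']
top [[470.1, 0.0, 319.5], [0.0, 470.1, 198.0], [0.0, 0.0, 1.0]] [[0.0181, 0.99, -0.14, 0.4338], [-0.9998, 0.0171, -0.0083, 0.0055], [-0.0058, 0.1401, 0.9901, 1.5339], [0.0, 0.0, 0.0, 1.0]] ['color', 'z_map', 'intrinsics', 'extrinsics']
```

View pics/scene0.png

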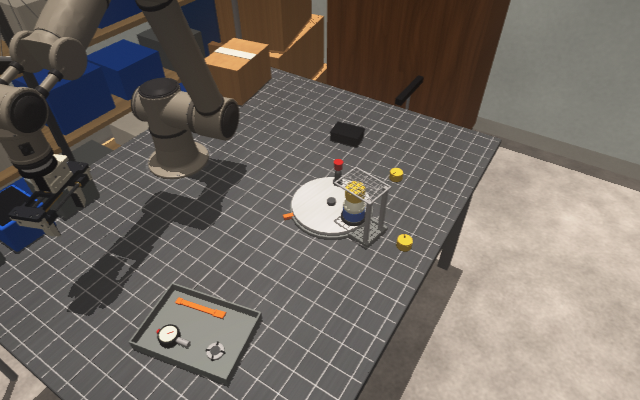

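View pics/top0.png

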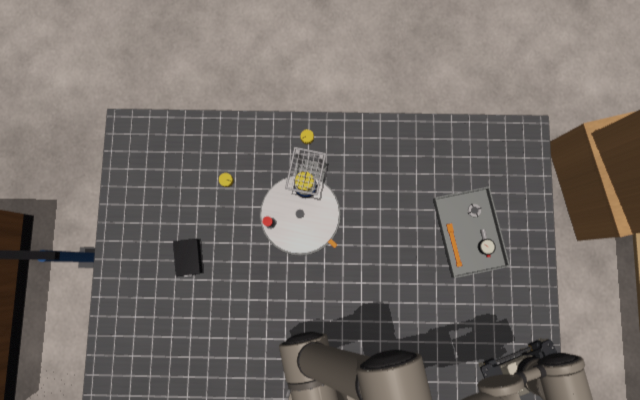

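The scene view shows the disc around (332,207), red knob (338,163), the bottle with its yellow cap under the canopy (355,187), orange tab (289,215), and loose yellow caps at (397,174) and (405,241). The top view shows the disc at (300,214), knob (267,222), cap under mesh (305,181), tab (332,243), loose caps (307,136) and (225,180), clip box (188,257), and tray (470,232).

Candidates for the cap: top (305,181) on the bottle under the mesh (the one wanted), and the loose caps (307,136) and (225,180). For the knob: red (267,222), with only a tiny red spot on the gauge (487,254) otherwise. For the tab: orange (332,243) on the disc edge, against the tyre lever (453,245).

```bash
cat > h.py <<'E'
import numpy as np, cv2
from plant import sense, grab_frame
def ray(f,u,v):
    K=f["intrinsics"];T=f["extrinsics"]
    d=np.array([(u-K[0,2])/K[0,0],-(v-K[1,2])/K[1,1],-1.0])
    return T[:3,3],T[:3,:3]@d
def onplane(f,u,v,z):
    o,d=ray(f,u,v); return o+d*(z-o[2])/d[2]
def proj(f,p):
    K=f["intrinsics"];T=f["extrinsics"]
    c=T[:3,:3].T@(np.asarray(p)-T[:3,3]); return np.array([K[0,0]*c[0]/-c[2]+K[0,2],K[1,1]*-c[1]/-c[2]+K[1,2]])
def blobs(f,lo,hi,amin=8):
    hsv=cv2.cvtColor(f["color"],cv2.COLOR_BGR2HSV); m=cv2.inRange(hsv,lo,hi)
    if lo[0]==0: m|=cv2.inRange(hsv,(174,lo[1],lo[2]),(180,255,255))
    n,l,s,c=cv2.connectedComponentsWithStats(m)
    return [(c[i],s[i]) for i in range(1,n) if s[i][4]>=amin],l
def tri(f1,p1,f2,p2):
    o1,d1=ray(f1,*p1);o2,d2=ray(f2,*p2)
    A=np.stack([d1,-d2],1);t=np.linalg.lstsq(A,o2-o1,rcond=None)[0]
    a=o1+t[0]*d1;b=o2+t[1]*d2
    return (a+b)/2,np.linalg.norm(a-b)
E
python3 - <<'E'
from h import *
T=grab_frame("top");S=grab_frame("scene")
for n,f in (("top",T),("scene",S)):
    for nm,lo,hi in (("red",(0,150,80),(5,255,255)),("yel",(20,120,80),(35,255,255)),("org",(6,150,120),(18,255,255))):
        for c,s in blobs(f,lo,hi)[0]:
            print(n,nm,c.round(1),s)
    hsv=cv2.cvtColor(f["color"],cv2.COLOR_BGR2HSV)
    c0=(300,214) if n=="top" else (320,210)
    m=((hsv[...,1]<40)&(hsv[...,2]>150)).astype(np.uint8)
    k,l,s,c=cv2.connectedComponentsWithStats(m)
    i=l[c0[1]+ (15 if n=="top" else 5),c0[0]-(15)]
    print(n,"disc",s[i],c[i])
    cnt=max(cv2.findContours((l==i).astype(np.uint8),cv2.RETR_EXTERNAL,cv2.CHAIN_APPROX_NONE)[0],key=len)[:,0]
    P=np.array([onplane(f,*p,0.026) for p in cnt])[:,:2]
    # robust circle fit, radius 0.126
    from scipy.optimize import least_squares
    r=least_squares(lambda q:np.hypot(*(P-q[:2]).T)-q[2],[*P.mean(0),.126],loss="soft_l1",f_scale=.001)
    print("circle",r.x,len(P))
cv2.imwrite("pics/tc.png",cv2.resize(T["color"][110:270,200:360],None,fx=3.5,fy=3.5,interpolation=cv2.INTER_CUBIC))
cv2.imwrite("pics/sc.png",cv2.resize(S["color"][130:260,270:430],None,fx=4,fy=4,interpolation=cv2.INTER_CUBIC))
E
```

```text
top red [267.4 221.1] [263 217  10   9  68]
top yel [306.7 136.3] [300 129  14  15 159]
top yel [225.4 179.3] [219 173  14  14 159]
top yel [304.1 180.7] [295 172  19  19 188]
top org [453.7 244.1] [447 224  15  42 187]
top org [332.4 243.2] [329 240   8   8  33]
top disc [ 261  166   78   88 4060] [299.84901478 216.9953202 ]
circle [0.59297026 0.08132881 0.12252264] 371
scene red [337.8 163.6] [334 159   9  12  77]
scene red [157.9 330.4] [157 329   3   4   9]
scene yel [395.7 174.3] [390 168  13  14 160]
scene yel [355.8 187. ] [346 181  19  13 126]
scene yel [351.4 197.7] [345 191  16  12 103]
scene yel [360. 195.] [358 194   5   3   9]
scene yel [404.1 242.1] [396 234  17  18 232]
scene org [287.7 215.4] [283 213  11   6  45]
scene org [200.7 307.7] [175 297  51  21 309]
scene disc [ 149  167  270  233 5374] [314.13286193 256.80684779]
circle [ 0.71276386 -0.2464768   0.2412548 ] 2617
```

View pics/tc.png

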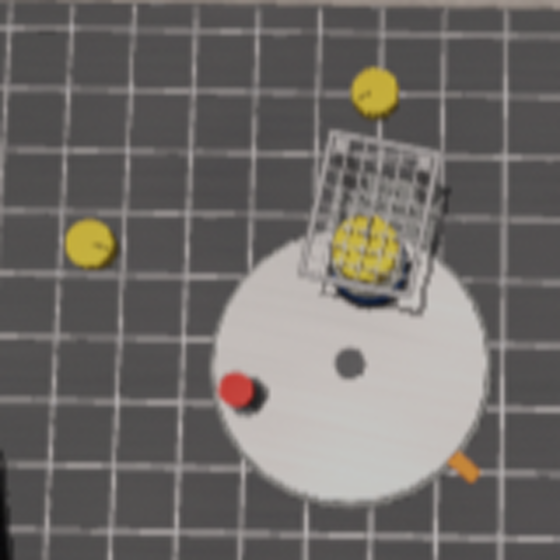

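View pics/sc.png

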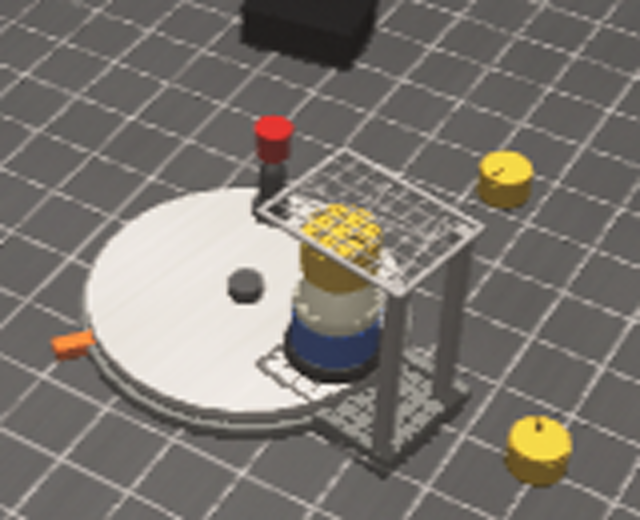

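The close crops show the yellow cap on the bottle under the mesh (top crop (365,248)), the knob at (237,390), and the orange tab at (463,467). The loose caps at (375,92) and (88,243) stand on the deck and look smaller. I choose the one on the bottle.

Run:
```python
from h import *
from scipy.optimize import least_squares
T=grab_frame("top");S=grab_frame("scene")
# subpixel disc edge in top: mask without canopy side
hsv=cv2.cvtColor(T["color"],cv2.COLOR_BGR2HSV)
g=cv2.cvtColor(T["color"],cv2.COLOR_BGR2GRAY).astype(np.float32)
c=np.array([.593,.081]);pts=[]
for a in np.radians(np.arange(0,360,3)):
    rr=np.arange(.112,.142,.0005)
    P=np.array([proj(T,[c[0]+r*np.cos(a),c[1]+r*np.sin(a),.026]) for r in rr],np.float32)
    v=cv2.remap(g,P[:,:1],P[:,1:],cv2.INTER_LINEAR)[:,0]
    if v[:6].min()<140 or v[-10:].max()>130: continue
    i=np.argmin(np.gradient(v)); pts.append(c+rr[i]*np.array([np.cos(a),np.sin(a)]))
pts=np.array(pts)
r=least_squares(lambda q:np.hypot(*(pts-q[:2]).T)-q[2],[*c,.126],loss="soft_l1",f_scale=.001)
r2=least_squares(lambda q:np.hypot(*(pts-q[:2]).T)-.126,c,loss="soft_l1",f_scale=.001)
print("disc",r.x,r2.x,len(pts)); ax=r.x[:2]
kn,d=tri(T,(267.4,221.1),S,(337.8,163.6)); print("knob tri",kn,d)
kt=onplane(T,267.4,221.1,.108); ks=onplane(S,337.8,163.6,.102); print("knob planes",kt,ks)
ct=onplane(T,304.3,180.9,.147); print("cap",ct)
tb=onplane(T,332.4,243.2,.012); tbs=onplane(S,287.7,215.4,.012);print("tab",tb,tbs)
for n,p in (("knob",kt),("cap",ct),("tab",tb),("tabs",tbs),("ktri",kn)):
    w=p[:2]-ax; print(n,np.hypot(*w)*1e3,np.degrees(np.arctan2(w[1],w[0])))
for b in ((306.7,136.3),(225.4,179.3)): print("loose",onplane(T,*b,.03))
# loose cap sizes
for n,p in (("hub",(0,0)),): pass
print(cv2.__version__)
```

```text
disc [0.5956715 0.0818767 0.1260088] [0.595669   0.08187758] 81
knob tri [0.56319186 0.17584126 0.10416545] 0.002731433195129483
knob planes [0.56173742 0.17456795 0.108     ] [0.56286929 0.17915214 0.102     ]
cap [0.68092502 0.06339108 0.147     ]
tab [ 0.50255751 -0.02622312  0.012     ] [ 0.50691709 -0.02653206  0.012     ]
knob 98.70760318907817 110.10757793262933
cap 87.23462843939848 -12.234123905544552
tab 142.67370350328935 -130.74063902326515
tabs 140.10640936394395 -129.30723915251167
ktri 99.41964572188391 109.06814108046143
loose [0.85097479 0.0637408  0.03      ]
loose [0.70268446 0.32511702 0.03      ]
4.12.0
```

```bash
cat >> h.py <<'E'
from scipy.spatial.transform import Rotation as Ro
def toolR(s=None):
    s=s or sense(); return Ro.from_euler("xyz",s["eef_rot"],degrees=True).as_matrix()
def go(target):
    s=sense(); R=toolR(s); d=R.T@(np.array(target)-s["ee_pos"]); print("t",round(s["t"],2),"pos",s["ee_pos"].round(4),"shift cm",(d*100).round(2),"j",s["joint_pos"].round(1),"F",s["force"].round(1),"gap cm",round(s["finger_gap"]*9.18,2)); return d
E
python3 - <<'E'
from h import *
print(toolR().round(4))
go([0.5626,0.1763,0.17])
E
```

```text
[[-1.000e-04  3.707e-01 -9.288e-01]
 [ 5.000e-04 -9.288e-01 -3.707e-01]
 [-1.000e+00 -5.000e-04 -1.000e-04]]
t 0.3 pos [ 0.1946 -0.4874  0.2043] shift cm [  3.46 -48.   -58.78] j [-76.6  19.6  87.3   0.   73.1  -8.4] F [ 0.3 -0.1 -0.4] gap cm 9.18
```

```bash
python3 -m pendant '[0,-24,-29.4,0,6, 0,-48,-58.8,0,6, 0,-48,-58.8,0,6, 0,-48,-58.8,0,6, 0,-48,-58.8,0,6]' 20; python3 -c "
from h import *
go([0.5626,0.1763,0.20])"
```

```text
t: 0.92
ee_pos: [0.3469, -0.2126, 0.2047]
eef_rot: [151.8, 90.0, -6.5]
force: [0.7, -0.2, 0.3]
finger_gap: 0.656
t 0.93 pos [ 0.3469 -0.2126  0.2047] shift cm [  0.49 -28.14 -34.44] j [-42.3   7.  104.1   0.   68.8  25.9] F [ 0.7 -0.2  0.3] gap cm 6.02
```

```bash
python3 -m pendant '[0.5,-28.1,-34.4,0,6, 0.5,-28.1,-34.4,0,6, 0.5,-28.1,-34.4,0,6, 0.5,-28.1,-34.4,0,6, 0.5,-28.1,-34.4,0,6]'; python3 -c "
from h import *
go([0.5626,0.1763,0.20])"
```

```text
t: 1.55
ee_pos: [0.4985, 0.061, 0.2014]
eef_rot: [144.2, 89.9, -14.1]
force: [1.5, -1.3, 0.1]
finger_gap: 0.649
t 1.55 pos [0.4985 0.061  0.2014] shift cm [  0.14  -8.33 -10.23] j [-1.8 17.3 91.2 -0.  71.4 66.5] F [ 1.5 -1.3  0.1] gap cm 5.96
```

```bash
python3 -m pendant '[0,-8.3,-10.2,0,6, 0,-8.3,-10.2,0,6, 0,-8.3,-10.2,0,6, 0,-8.3,-10.2,0,6]'
python3 - <<'E'
from h import *
go([0.5626,0.1763,0.20])
T=grab_frame("top");S=grab_frame("scene")
cv2.imwrite("pics/t1.png",cv2.resize(T["color"][150:290,200:360],None,fx=4,fy=4,interpolation=cv2.INTER_CUBIC))
cv2.imwrite("pics/s1.png",cv2.resize(S["color"][70:250,230:430],None,fx=3.2,fy=3.2,interpolation=cv2.INTER_CUBIC))
E
```

```text
t: 2.05
ee_pos: [0.5622, 0.1761, 0.2009]
eef_rot: [76.6, 89.9, -81.6]
force: [-0.3, -1.0, 0.3]
finger_gap: 0.652
t 2.05 pos [0.5622 0.1761 0.2009] shift cm [ 0.09 -0.   -0.05] j [10.  26.5 77.1 -0.1 76.4 78.2] F [-0.3 -1.   0.3] gap cm 5.98
```

View pics/s1.png

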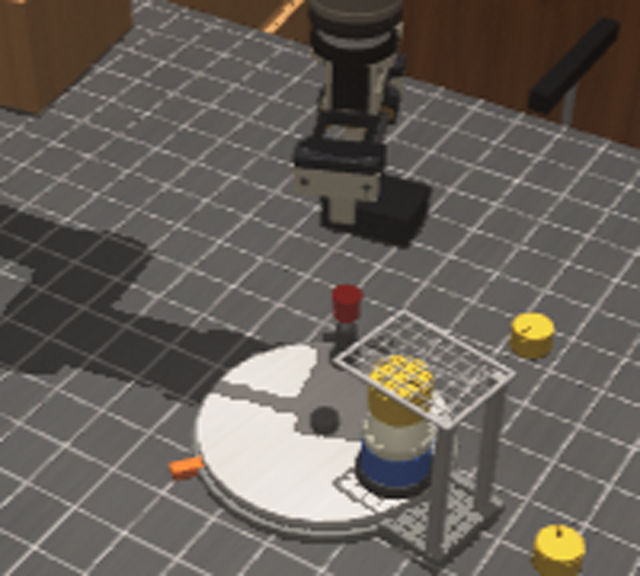

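View pics/t1.png

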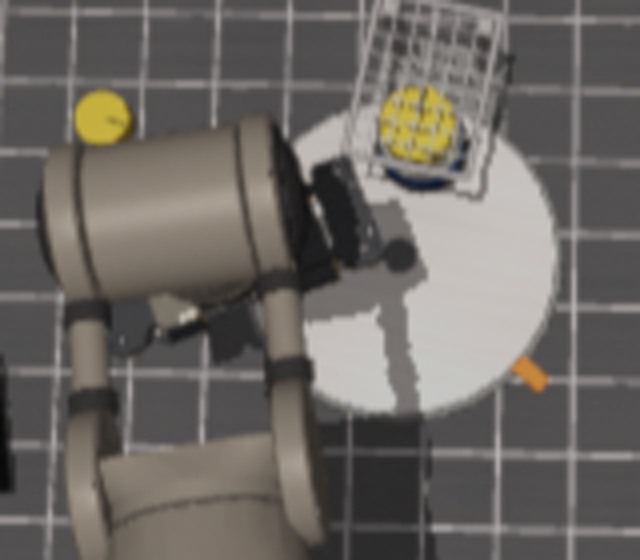

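The scene crop shows the fingers (342,210) hanging straight above the red knob (347,300). The body is clear of the canopy. Next I descend.

```bash
python3 -m pendant '[5,0,-0.05,0,6, 8,0,-0.05,0,6, 10,0,-0.05,0,6, 12.1,0,-0.05,0,6, 12.1,0,-0.05,0,6]'
python3 - <<'E'
from h import *
go([0.5626,0.1763,0.079])
S=grab_frame("scene")
cv2.imwrite("pics/s2.png",cv2.resize(S["color"][110:250,250:430],None,fx=4,fy=4,interpolation=cv2.INTER_CUBIC))
E
```

```text
t: 2.78
ee_pos: [0.5613, 0.1732, 0.0795]
eef_rot: [10.1, 89.8, -148.3]
force: [-0.4, -0.3, -0.1]
finger_gap: 0.652
t 2.77 pos [0.5613 0.1732 0.0795] shift cm [ 0.05 -0.24 -0.24] j [ 9.7 33.  86.5 -0.1 60.6 78.2] F [-0.4 -0.3 -0.1] gap cm 5.98
```

View pics/s2.png

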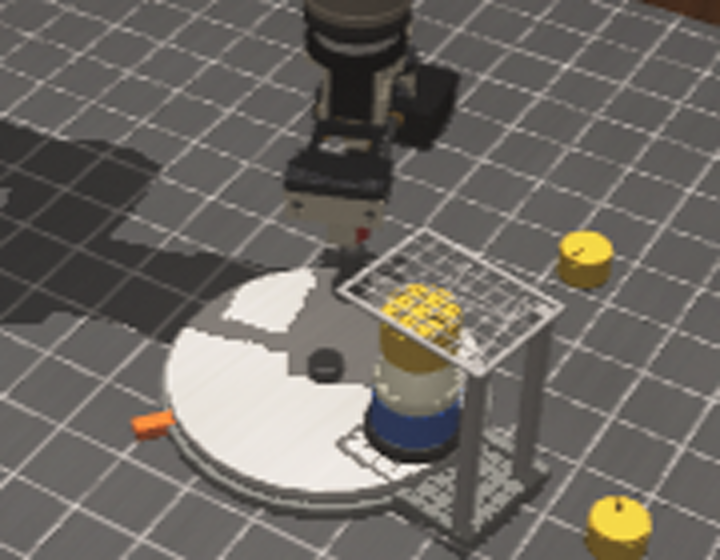

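```bash
python3 -m pendant '[0.05,-0.24,-0.24,0,6, 0.05,-0.24,-0.24,0,6]'
python3 - <<'E'
from h import *
go([0.5626,0.1763,0.079])
S=grab_frame("scene")
cv2.imwrite("pics/s3.png",cv2.resize(S["color"][140:210,300:380],None,fx=8,fy=8,interpolation=cv2.INTER_CUBIC))
R=toolR();p=sense()["ee_pos"]
for y in (-.03,.03):
  for z in (-.0095,.0095):
    for x in (0,-.019): print(y,z,x,((proj(S,p+R@[x,y,z])-[300,140])*8).round())
E
```

```text
t: 3.08
ee_pos: [0.5642, 0.1768, 0.0813]
eef_rot: [136.0, 89.9, -22.4]
force: [0.1, -0.8, -0.7]
finger_gap: 0.657
t 3.08 pos [0.5642 0.1768 0.0813] shift cm [ 0.23 -0.02  0.17] j [10.  33.1 86.  -0.1 60.8 78.5] F [ 0.1 -0.8 -0.7] gap cm 6.03
-0.03 -0.0095 0 [335. 190.]
-0.03 -0.0095 -0.019 [337. 153.]
-0.03 0.0095 0 [289. 184.]
-0.03 0.0095 -0.019 [290. 148.]
0.03 -0.0095 0 [312. 284.]
0.03 -0.0095 -0.019 [314. 247.]
0.03 0.0095 0 [265. 278.]
0.03 0.0095 -0.019 [266. 241.]
```

View pics/s3.png

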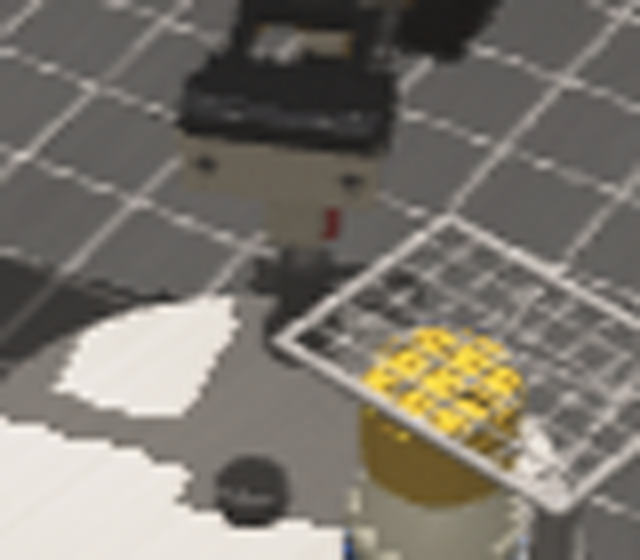

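The near finger (297,225) covers the knob (centre about (302,189) from the free view), within about 1.5 mm across the pads. I close now.

```bash
python3 -m pendant '[0.2,0,0.1,0,3, 0.2,0,0.1,0,2, 0.2,0,0.1,0,2, 0.2,0,0.1,0,2, 0.2,0,0.1,0,2]' 30; python3 -c "
from h import *
go([0.5626,0.1763,0.079])"
```

```text
t: 3.75
ee_pos: [0.5632, 0.1762, 0.0791]
eef_rot: [121.4, 89.9, -37.0]
force: [0.3, -2.0, 0.3]
finger_gap: 0.313
t 3.75 pos [0.5632 0.1762 0.0791] shift cm [ 0.01 -0.04  0.05] j [10.  33.2 86.3 -0.1 60.5 78.4] F [ 0.3 -2.   0.3] gap cm 2.88
```

```bash
python3 -m pendant '[0,0,0,0,2, -0.6,0,0,0,2, -1.2,0,0,0,2, -1.3,0,0,0,2]' 30; python3 -c "
from h import *
go([0.5626,0.1763,0.0915])
S=grab_frame('scene');cv2.imwrite('pics/s4.png',cv2.resize(S['color'][130:220,280:400],None,fx=6,fy=6,interpolation=cv2.INTER_CUBIC))"
```

```text
t: 4.25
ee_pos: [0.5628, 0.1761, 0.092]
eef_rot: [92.3, 89.9, -66.1]
force: [0.8, -2.1, -8.5]
finger_gap: 0.316
t 4.25 pos [0.5628 0.1761 0.092 ] shift cm [ 0.05 -0.03  0.01] j [10.  32.3 85.5 -0.1 62.2 78.4] F [ 0.8 -2.1 -8.5] gap cm 2.9
```

View pics/s4.png

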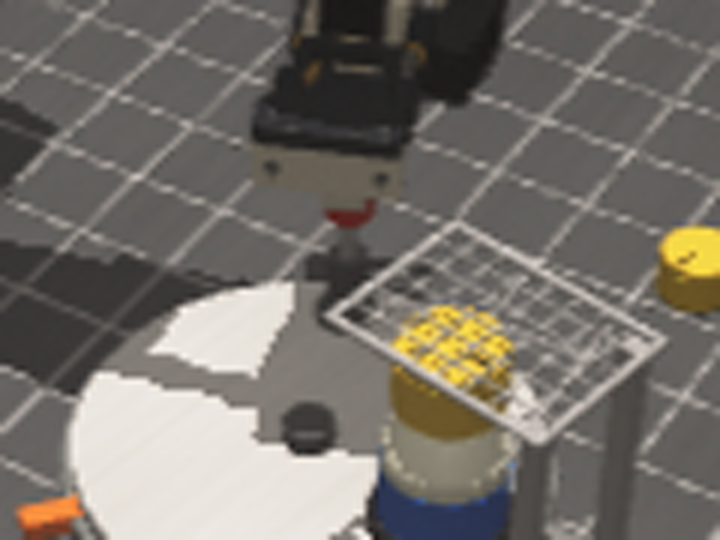

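Run:
```python
from h import *
S=grab_frame('scene');R=toolR();p=sense()["ee_pos"]
q=lambda P:((proj(S,P)-[280,130])*6).round()
print("tip near",q(p+R@[0,.0145,0]),q(p+R@[0,.0225,0]))
k=np.array([.5626,.1763,0])
for l in (0,.008,.013,.016):
    c=k+[0,0,.086+l]; v=S["extrinsics"][:3,3]-c; v[2]=0; v/=np.linalg.norm(v)
    print(l,"bottom ctr",q(c),"bottom near",q(c+.013*v),"top",q(c+[0,0,.028]))
for c,s in blobs(S,(0,120,50),(5,255,255),4)[0]: print(c,s,(c-[280,130])*6)
```

```text
tip near [339. 236.] [337. 246.]
0 bottom ctr [343. 227.] bottom near [342. 243.] top [344. 187.]
0.008 bottom ctr [343. 216.] bottom near [343. 231.] top [345. 175.]
0.013 bottom ctr [343. 209.] bottom near [343. 224.] top [345. 168.]
0.016 bottom ctr [344. 204.] bottom near [343. 220.] top [345. 163.]
[337.875  165.6875] [335 164   7   4  16] [347.25  214.125]
[157.8 330.7] [157 329   3   5  10] [-733.2 1204.2]
```

Run:
```python
from h import *
S=grab_frame('scene');K=S["intrinsics"];E=S["extrinsics"]
print(sense()["ee_pos"],sense()["force"])
def pt(u,v):
    z=S["z_map"][v,u]
    if z==0: return None
    o,d=ray(S,u,v); return (o+d*z).round(4)
for u in (334,337,340):
    for v in (150,154,158,160,162,163,164,165,166,167,168,170,172): print((u,v),S["color"][v,u],pt(u,v))
```

```text
[0.5628683  0.1760702  0.09178999] [ 0.64097859 -3.17187593 -7.63576203]
(334, 150) [36 36 38] [0.5955 0.096  0.2241]
(334, 154) [33 34 36] [0.5999 0.0891 0.216 ]
(334, 158) [ 83  96 102] [0.5964 0.0959 0.1952]
(334, 160) [ 84  96 103] [0.5974 0.0945 0.1892]
(334, 162) [ 82  94 100] [0.5688 0.1442 0.1352]
(334, 163) [82 94 99] [0.5693 0.1436 0.1318]
(334, 164) [79 87 93] [0.5669 0.148  0.1237]
(334, 165) [52 56 91] [0.5552 0.1684 0.1003]
(334, 166) [ 81  84 100] [ 0.4957  0.2716 -0.0023]
(334, 167) [139 144 150] [0.5013 0.2622 0.0022]
(334, 168) [114 118 124] [0.5038 0.2581 0.0016]
(334, 170) [ 96  98 102] [ 0.5079  0.2513 -0.001 ]
(334, 172) [69 72 74] [0.515  0.2394 0.0017]
(337, 150) [36 36 37] [0.6011 0.1036 0.2214]
(337, 154) [33 34 35] [0.6077 0.0929 0.2167]
(337, 158) [ 83  95 102] [0.6034 0.1012 0.1947]
(337, 160) [ 84  96 103] [0.6056 0.0978 0.1905]
(337, 162) [ 82  95 102] [0.6045 0.1    0.181 ]
(337, 163) [81 93 99] [0.5768 0.1493 0.1311]
(337, 164) [79 89 96] [0.5764 0.1502 0.1264]
(337, 165) [42 46 89] [0.5699 0.1619 0.1113]
(337, 166) [33 36 88] [0.5667 0.1677 0.1017]
(337, 167) [36 40 87] [0.5689 0.164  0.1012]
(337, 168) [71 74 79] [0.5642 0.1726 0.0889]
(337, 170) [72 75 78] [0.5647 0.1723 0.0809]
(337, 172) [72 75 78] [0.5641 0.1738 0.0711]
(340, 150) [36 37 38] [0.6085 0.108  0.2216]
(340, 154) [34 35 37] [0.6168 0.0941 0.2197]
(340, 158) [ 83  96 103] [0.6118 0.1041 0.1963]
(340, 160) [ 83  95 103] [0.6109 0.1061 0.1871]
(340, 162) [ 84  97 103] [0.6125 0.1037 0.1819]
(340, 163) [74 84 96] [0.5853 0.153  0.1323]
(340, 164) [71 81 95] [0.5857 0.1526 0.1287]
(340, 165) [48 53 87] [0.5807 0.1618 0.1161]
(340, 166) [33 37 87] [0.5757 0.1712 0.1032]
(340, 167) [66 69 93] [0.5748 0.173  0.0975]
(340, 168) [ 95  97 100] [ 0.5202  0.2719 -0.0008]
(340, 170) [87 89 91] [ 0.5262  0.2617 -0.    ]
(340, 172) [58 60 62] [0.5726 0.1785 0.0716]
```

The depth map and crop (s4) show the knob bottom at (348,226), which corresponds to about 13 mm of lift. The fingers hold its lip, and the 8 N downward pull agrees with the spring. Next I work out the swing waypoints.

```bash
cat >> h.py <<'E'
AX=np.array([.5957,.0819])
def arc(a1s,z,r=.0998):
    s=sense();R=toolR(s);p=s["ee_pos"];w=p[:2]-AX
    print("t",round(s["t"],2),"r",np.hypot(*w).round(4),"ang",np.degrees(np.arctan2(w[1],w[0])).round(2)%360,"z",p[2].round(4),"F",s["force"].round(1),"gap",round(s["finger_gap"]*9.18,2),"j",s["joint_pos"].round(0))
    for a in a1s:
        q=np.radians(a);t=np.array([AX[0]+r*np.cos(q),AX[1]+r*np.sin(q),z]);print(a,(R.T@(t-p)*100).round(2))
E
python3 -c "
from h import *
arc([114,122,131,140,149],.0915)"
```

```text
t 4.4 r 0.0997 ang 109.22 z 0.0918 F [ 0.6 -3.2 -7.6] gap 2.88 j [10. 32. 86. -0. 62. 78.]
114 [ 0.03 -0.01  0.83]
122 [0.03 0.15 2.22]
131 [0.03 0.55 3.73]
140 [0.03 1.19 5.16]
149 [0.03 2.04 6.48]
```

```bash
python3 -m pendant '[0,0,0.8,0,2, 0,0.15,2.2,0,2, 0,0.55,3.7,0,2, 0,1.2,5.15,0,2, 0,2.05,6.5,0,2]' 30; python3 -c "
from h import *
arc([149,158,167,176,185,194],.0915)"
```

```text
t: 5.03
ee_pos: [0.5099, 0.1329, 0.0921]
eef_rot: [137.6, 89.9, -20.8]
force: [4.0, -1.2, -7.4]
finger_gap: 0.312
t 5.03 r 0.0998 ang 149.28 z 0.0921 F [ 4.  -1.2 -7.4] gap 2.87 j [ 6. 26. 96. -0. 57. 75.]
149 [ 0.06 -0.03 -0.04]
158 [0.06 1.02 1.12]
167 [0.06 2.23 2.11]
176 [0.06 3.59 2.9 ]
185 [0.06 5.05 3.46]
194 [0.07 6.58 3.79]
```

```bash
python3 -m pendant '[0.05,1,1.1,0,2, 0.05,2.25,2.1,0,2, 0.05,3.6,2.9,0,2, 0.05,5.05,3.45,0,2, 0.05,6.6,3.8,0,2]' 30
python3 - <<'E'
from h import *
arc([194,203,212,221,225,229],.0915)
S=grab_frame('scene');cv2.imwrite('pics/s5.png',cv2.resize(S['color'][110:260,230:430],None,fx=3.5,fy=3.5,interpolation=cv2.INTER_CUBIC))
E
```

```text
t: 5.65
ee_pos: [0.4988, 0.0566, 0.0916]
eef_rot: [143.7, 89.9, -14.7]
force: [2.6, 2.2, -8.4]
finger_gap: 0.313
t 5.65 r 0.1001 ang 194.64 z 0.0916 F [ 2.6  2.2 -8.4] gap 2.88 j [ -2.  24. 100.  -0.  56.  66.]
194 [ 0.01 -0.11 -0.05]
203 [0.01 1.46 0.04]
212 [ 0.02  3.01 -0.12]
221 [ 0.02  4.53 -0.53]
225 [ 0.02  5.18 -0.78]
229 [ 0.02  5.81 -1.08]
```

View pics/s5.png

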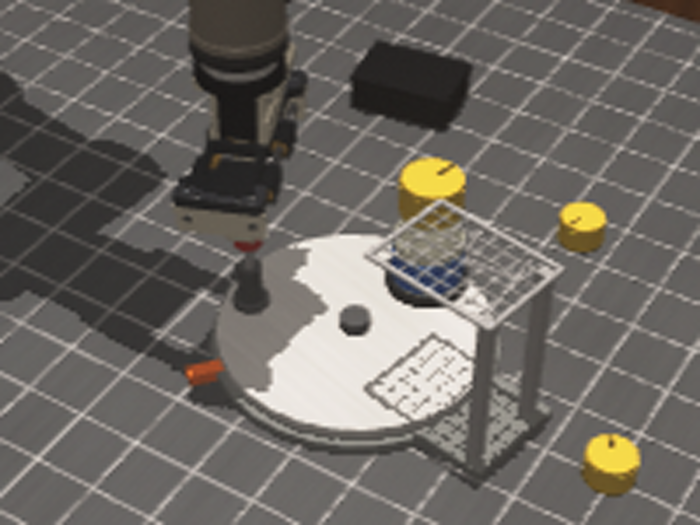

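The table has turned, with the bottle at (432,190) out past the canopy and the knob still in the fingers at (248,245). I continue to the stop.

```bash
python3 -m pendant '[0,1.45,0,0,2, 0,3,-0.1,0,2, 0,4.1,-0.4,0,2, 0,4.9,-0.65,0,2, 0,5.45,-0.9,0,2]' 30
python3 - <<'E'
from h import *
arc([226,227,228,229,230,231,232,233],.0915)
E
```

```text
t: 6.32
ee_pos: [0.5285, 0.0071, 0.0918]
eef_rot: [124.4, 89.8, -34.1]
force: [2.1, 3.4, -7.4]
finger_gap: 0.315
t 6.33 r 0.1006 ang 228.03 z 0.0918 F [ 2.1  3.4 -7.4] gap 2.89 j [-7. 27. 96. -0. 57. 61.]
226 [ 0.03 -0.35  0.08]
227 [ 0.03 -0.2   0.01]
228 [ 0.03 -0.04 -0.07]
229 [ 0.03  0.12 -0.15]
230 [ 0.03  0.27 -0.23]
231 [ 0.03  0.42 -0.31]
232 [ 0.03  0.57 -0.4 ]
233 [ 0.03  0.72 -0.49]
```

```bash
python3 -m pendant '[0,0.27,-0.23,0,2, 0,0.42,-0.31,0,2, 0,0.42,-0.31,0,2]' 30
python3 - <<'E'
from h import *
arc([229,230,231,232,233],.0915)
F=sense()["force"];print(F@[.755,-.656,0])
E
```

```text
t: 6.7
ee_pos: [0.5326, 0.0043, 0.0916]
eef_rot: [112.7, 89.8, -45.7]
force: [0.7, 0.7, -7.4]
finger_gap: 0.316
t 6.7 r 0.1 ang 230.88 z 0.0916 F [ 0.7  0.7 -7.4] gap 2.9 j [-8. 27. 95. -0. 58. 61.]
229 [ 0.01 -0.3   0.13]
230 [ 0.01 -0.15  0.05]
231 [ 0.01  0.01 -0.03]
232 [ 0.01  0.16 -0.12]
233 [ 0.02  0.31 -0.21]
0.06158222529581385
```

```bash
python3 -m pendant '[0,0.16,-0.12,0,2, 0,0.2,-0.14,0,2, 0,0.2,-0.14,0,2]' 30
python3 - <<'E'
from h import *
arc([231,232,233,234],.0915)
F=sense()["force"];print(F@[.755,-.656,0])
T=grab_frame("top");S=grab_frame("scene")
cv2.imwrite("pics/t6.png",cv2.resize(T["color"][150:290,220:380],None,fx=4,fy=4,interpolation=cv2.INTER_CUBIC))
for f in (T,S):
  for c,s in blobs(f,(20,120,80),(35,255,255),60)[0]: print(c,s)
  for c,s in blobs(f,(0,120,60),(5,255,255),6)[0]: print("red",c,s)
E
```

```text
t: 7.08
ee_pos: [0.5331, 0.0037, 0.0911]
eef_rot: [18.1, 89.9, -140.3]
force: [-4.5, 4.6, -8.4]
finger_gap: 0.311
t 7.08 r 0.1002 ang 231.3 z 0.0911 F [-4.5  4.6 -8.4] gap 2.86 j [-8. 27. 95. -0. 58. 61.]
231 [-0.04 -0.06 -0.01]
232 [-0.04  0.09 -0.09]
233 [-0.04  0.24 -0.18]
234 [-0.04  0.39 -0.27]
-6.430026781716338
[306.6918239  136.25157233] [300 129  14  15 159]
[225.38993711 179.33333333] [219 173  14  14 159]
[269.49494949 219.8989899 ] [260 211  20  19 297]
red [488.  255.5] [487 255   3   2   6]
[336.83386581 159.15654952] [328 150  19  20 313]
[395.7375  174.30625] [390 168  13  14 160]
[404.08695652 242.11304348] [396 234  17  18 230]
red [299.27272727 194.09090909] [297 193   6   3  11]
red [157.8 330.7] [157 329   3   5  10]
```

View pics/t6.png

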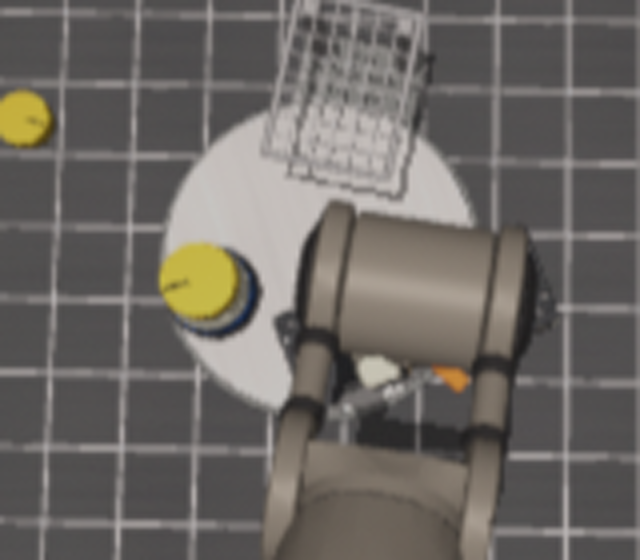

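The tangential force rose to 6.4 N, so the table is on its end stop, 0.02 rad past the hole. The top crop shows the bottle free at (200,283). I back off 2 mm and lower.

```bash
python3 -m pendant '[0,-0.1,0.05,0,2, 0,-0.2,0.08,0,2, 0.6,-0.2,0.08,0,2, 1.2,-0.2,0.08,0,2, 1.3,-0.2,0.08,0,2]' 30
python3 - <<'E'
from h import *
arc([230],.079)
S=grab_frame("scene")
cv2.imwrite("pics/s7.png",cv2.resize(S["color"][130:250,250:410],None,fx=4.5,fy=4.5,interpolation=cv2.INTER_CUBIC))
E
```

```text
t: 7.8
ee_pos: [0.5325, 0.0049, 0.079]
eef_rot: [100.0, 89.9, -58.4]
force: [-1.9, -0.6, 6.2]
finger_gap: 0.312
t 7.8 r 0.0996 ang 230.62 z 0.079 F [-1.9 -0.6  6.2] gap 2.87 j [-8. 28. 96. -0. 56. 61.]
230 [-0.   -0.09  0.07]
```

View pics/s7.png

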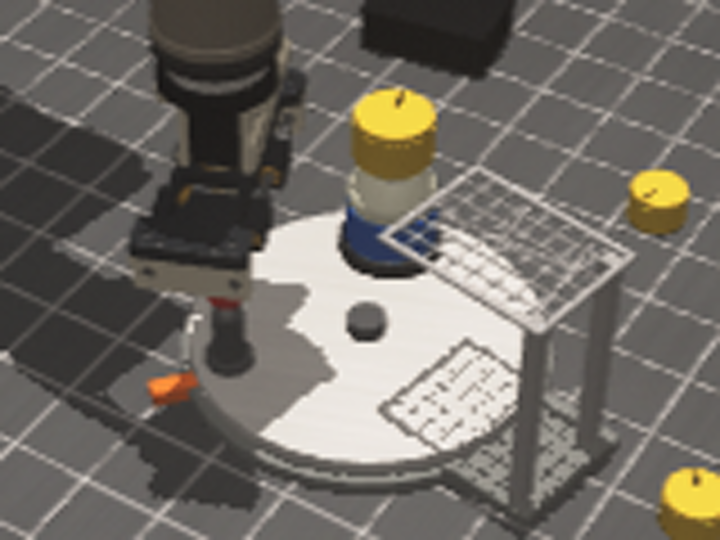

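```bash
python3 -m pendant '[0,0,0,0,6, 0,0,0,0,6, 0,0,0,0,6, -3,0,0,0,6, -5,0,0,0,6]' 30
python3 - <<'E'
from h import *
arc([230],.079)
S=grab_frame("scene")
cv2.imwrite("pics/s8.png",cv2.resize(S["color"][130:250,250:410],None,fx=4.5,fy=4.5,interpolation=cv2.INTER_CUBIC))
for c,s in blobs(S,(0,120,60),(5,255,255),6)[0]: print("red",c,s)
wh=AX+.1*np.array([np.cos(np.radians(229.3)),np.sin(np.radians(229.3))])
for l in (0,.008): print(l,proj(S,[*wh,.086+l]),proj(S,[*wh,.114+l]))
# depth-derived knob points
hsv=cv2.cvtColor(S["color"],cv2.COLOR_BGR2HSV)
E
```

```text
t: 8.48
ee_pos: [0.5327, 0.005, 0.13]
eef_rot: [114.8, 89.9, -43.6]
force: [0.7, 0.2, 0.3]
finger_gap: 0.656
t 8.47 r 0.0994 ang 230.68 z 0.13 F [0.7 0.2 0.3] gap 6.02 j [-8. 24. 93. -0. 63. 61.]
230 [ 5.1  -0.09  0.1 ]
red [299.5326087  191.54347826] [295 186  10  12  92]
red [157.8 330.7] [157 329   3   5  10]
0 [299.12709673 194.80067975] [298.82860992 187.95522523]
0.008 [299.0426932  192.86498105] [298.74172369 185.96258872]
```

View pics/s8.png

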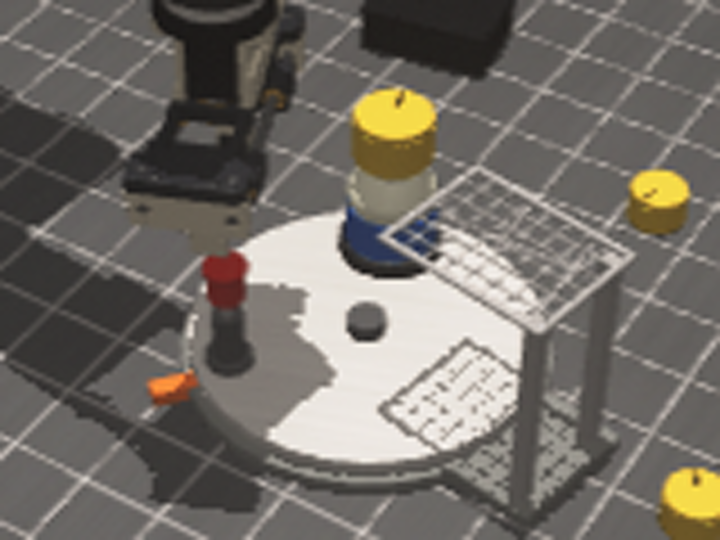

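The knob now stands free at (225,282) in the crop. Its centroid row of 191.5 matches the home height prediction (191.4, against 189.4 for riding on the plate). Next I measure the cap.

Run:
```python
from h import *
T=grab_frame("top");S=grab_frame("scene")
a=onplane(T,269.5,219.9,.145); b=onplane(S,336.8,159.2,.140)
k,d=tri(T,(269.5,219.9),S,(336.8,159.2)); print(a,b,k,d)
for n,p in (("top",a),("scene",b),("tri",k)):
    w=p[:2]-AX; print(n,np.hypot(*w),np.degrees(np.arctan2(w[1],w[0])))
for f,nm in ((T,"T"),(S,"S")):
  hsv=cv2.cvtColor(f["color"],cv2.COLOR_BGR2HSV); m=cv2.inRange(hsv,(20,120,160),(35,255,255))
  n,l,s,c=cv2.connectedComponentsWithStats(m)
  for i in range(1,n):
    if s[i][4]>30:
      cnt=cv2.findContours((l==i).astype(np.uint8),cv2.RETR_EXTERNAL,cv2.CHAIN_APPROX_NONE)[0][0]
      e=cv2.fitEllipse(cnt); p=onplane(f,*e[0],.148); print(nm,s[i][4],np.round(e[0],1),np.round(e[1],1),p.round(4), "dia mm at z=.148:",round((max(e[1])+1)/f["intrinsics"][0,0]*1e3*np.linalg.norm((p-f["extrinsics"][:3,3])@f["extrinsics"][:3,2]),1))
print("model work cap", AX+.09*np.array([np.cos(np.radians(109.5)),np.sin(np.radians(109.5))]))
ye=[.566,.1668]
R=toolR();p=sense()["ee_pos"];print((R.T@(np.array([.566,.1668,.2])-p)*100).round(2), R[:,1].round(3))
```

```text
[0.56209617 0.1640668  0.145     ] [0.57207226 0.15547601 0.14      ] [0.56449474 0.16657172 0.12901759] 0.0022688461273605988
top 0.0887727471941882 112.24312937865989
scene 0.07727677418358467 107.8035771874566
tri 0.09023895545867171 110.23106302472475
T 121 [306.6 135.4] [11.4 11.8] [0.8209 0.0596 0.148 ] dia mm at z=.148: 38.9
T 132 [224.9 178.9] [11.9 12.4] [0.6826 0.3017 0.148 ] dia mm at z=.148: 40.1
T 262 [268.9 219.3] [17.1 18.1] [0.5635 0.1656 0.148 ] dia mm at z=.148: 56.4
S 160 [337.2 155. ] [10.3 17.8] [0.5673 0.1654 0.148 ] dia mm at z=.148: 58.5
S 86 [396.2 171.4] [ 7.4 12.6] [0.7559 0.1914 0.148 ] dia mm at z=.148: 40.6
S 140 [404.5 239.3] [10.4 15.3] [ 0.8877 -0.0395  0.148 ] dia mm at z=.148: 41.4
model work cap [0.56565738 0.16673773]
[ -7.05 -13.81  -9.04] [ 0.368 -0.93   0.003]
```

The sizes separate clearly, with the bottle cap about 57 mm and the loose caps about 40 mm. I go over the cap while turning the jaws clockwise, so the twist has room.

```bash
python3 -m pendant '[-6,0,0,0.18,9.1, -7,-5,-3.3,0.36,9.1, -7,-10,-6.5,0.54,9.1, -7,-13.8,-9,0.72,9.1, -7,-13.8,-9,0.9,9.1]'
python3 - <<'E'
from h import *
go([.5655,.1662,.2])
S=grab_frame("scene");T=grab_frame("top")
for c,s in blobs(S,(0,120,60),(5,255,255),6)[0]: print("red",c,s)
for c,s in blobs(T,(0,120,60),(5,255,255),6)[0]: print("redT",c,s, onplane(T,*c,.108))
cv2.imwrite("pics/s9.png",cv2.resize(S["color"][90:250,250:410],None,fx=3.7,fy=3.7,interpolation=cv2.INTER_CUBIC))
E
```

```text
t: 9.25
ee_pos: [0.5652, 0.1701, 0.1975]
eef_rot: [157.7, 89.9, -52.2]
force: [-0.5, -0.2, -0.3]
finger_gap: 0.99
t 9.25 pos [0.5652 0.1701 0.1975] shift cm [-0.25  0.32 -0.22] j [ 9.400e+00  2.680e+01  7.720e+01 -1.000e-01  7.590e+01  1.293e+02] F [-0.5 -0.2 -0.3] gap cm 9.09
red [299.32352941 191.00980392] [294 185  11  13 102]
red [157.8 330.7] [157 329   3   5  10]
redT [323.10666667 232.53333333] [319 228   9  10  75] [0.52994334 0.00440333 0.108     ]
redT [488.  255.5] [487 255   3   2   6] [ 0.46971138 -0.49226284  0.108     ]
```

View pics/s9.png

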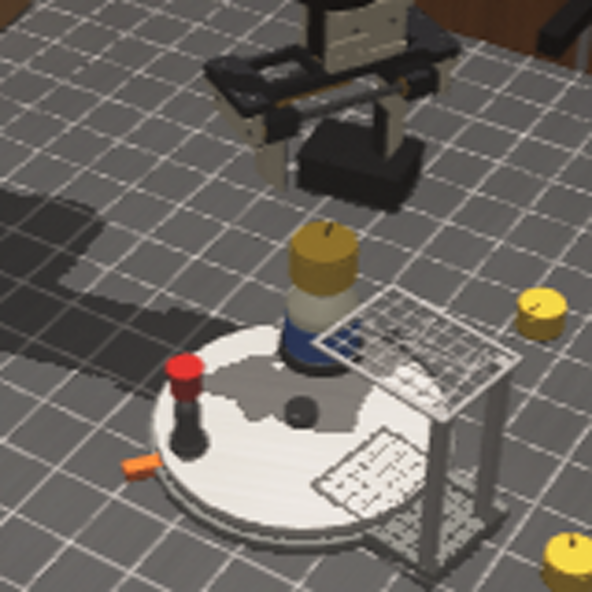

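Run:
```python
from h import *
S=grab_frame("scene");T=grab_frame("top")
print("knob now",tri(T,(323.1,232.53),S,(299.3,191.0)),"start z .1042")
go([.5655,.1662,.2])
R=toolR();p=sense()["ee_pos"]; print("jaw dir",R[:,1].round(2))
# finger/cap in scene: depth points of beige finger tips
hsv=cv2.cvtColor(S["color"],cv2.COLOR_BGR2HSV)
for y in (-.0455,.0455):
  for x in (0,-.019): print(y,x,((proj(S,p+R@[x,y,0])-[250,90])*3.7).round())
```

```text
knob now (array([0.53115223, 0.00508719, 0.10259226]), np.float64(0.0021342570459079602)) start z .1042
t 9.45 pos [0.5653 0.1663 0.1984] shift cm [-0.16 -0.   -0.02] j [ 9.000e+00  2.660e+01  7.730e+01 -1.000e-01  7.600e+01  1.287e+02] F [0.2 0.1 0.1] gap cm 9.09
jaw dir [-0.49 -0.87  0.  ]
-0.0455 0 [370. 175.]
-0.0455 -0.019 [371. 156.]
0.0455 0 [274. 206.]
0.0455 -0.019 [274. 187.]
```

The knob triangulates to z = 0.103 m (0.104 m at the start), so the plunger is home. The fingers straddle the cap in the crop, with tips at (270,187) and (390,155). Next I descend around the cap.

```bash
python3 -m pendant '[4,0,0,0,9.1, 7,0,0,0,9.1, 9,0,0,0,9.1, 10,0,0,0,9.1, 10,0,0,0,9.1]'
python3 - <<'E'
from h import *
go([.5655,.1664,.098])
S=grab_frame("scene");T=grab_frame("top")
cv2.imwrite("pics/s10.png",cv2.resize(S["color"][110:220,270:410],None,fx=5,fy=5,interpolation=cv2.INTER_CUBIC))
E
```

```text
t: 10.07
ee_pos: [0.5653, 0.1655, 0.098]
eef_rot: [130.8, 89.9, -78.8]
force: [-0.9, -0.7, -0.0]
finger_gap: 0.993
t 10.07 pos [0.5653 0.1655 0.098 ] shift cm [-0.   -0.09  0.02] j [  9.   31.9  85.2  -0.2  62.9 128.6] F [-0.9 -0.7 -0. ] gap cm 9.12
```

View pics/s10.png

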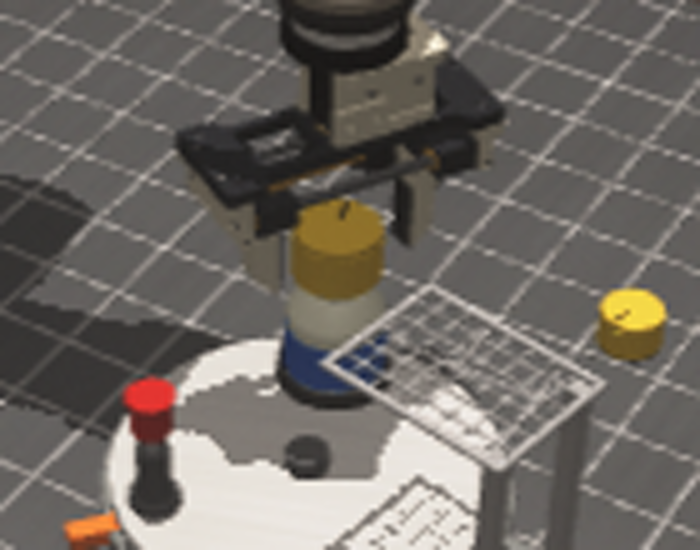

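The fingertips at (262,290) and (412,247) flank the cap (axis at column 339), at a height of about 0.12 m. The gripper is well centred, so I grip.

```bash
python3 -m pendant '[0,0,0,0,7, 0,0,0,0,5, 0,0,0,0,5, 0,0,0,0,5, 0,0,0,0,5]' 45; python3 -c "
from h import *
go([.5655,.1664,.098])"
```

```text
t: 10.8
ee_pos: [0.566, 0.1659, 0.0993]
eef_rot: [174.4, 89.8, -35.2]
force: [-0.1, -0.4, 0.5]
finger_gap: 0.606
t 10.8 pos [0.566  0.1659 0.0993] shift cm [ 0.13 -0.02  0.07] j [  9.   31.8  85.1  -0.2  62.9 128.6] F [-0.1 -0.4  0.5] gap cm 5.57
```

```bash
python3 -m pendant '[0.3,0,0,0,5, 0.55,0,0,0,5, 0.55,0,0,0,5]' 45; python3 -c "
from h import *
go([.566,.1659,.098])"
```

```text
t: 11.18
ee_pos: [0.5671, 0.1661, 0.0953]
eef_rot: [-164.4, 89.6, -14.0]
force: [-1.4, -0.0, 9.8]
finger_gap: 0.606
t 11.18 pos [0.5671 0.1661 0.0953] shift cm [-0.27  0.07  0.08] j [  9.   32.1  85.4  -0.2  62.2 128.6] F [-1.4 -0.   9.8] gap cm 5.57
```

```bash
python3 -m pendant '[0.35,0,0,0,5, 0.35,0,0,0,5]' 50; python3 -c "
from h import *
go([.566,.1659,.098])"
```

```text
t: 11.42
ee_pos: [0.5683, 0.1665, 0.0936]
eef_rot: [-153.9, 89.4, -3.5]
force: [-0.6, -0.6, 11.0]
finger_gap: 0.605
t 11.43 pos [0.5683 0.1665 0.0936] shift cm [-0.44  0.17  0.17] j [ 9.000e+00  3.220e+01  8.550e+01 -1.000e-01  6.180e+01  1.287e+02] F [-0.6 -0.6 11. ] gap cm 5.55
```

```bash
python3 -m pendant '[0.2,0.1,0.1,0,5, 0.2,0.1,0.1,-0.15,5, 0.2,0.1,0.1,-0.3,5, 0.2,0.1,0.1,-0.45,5]' 50; python3 -c "
from h import *
go([.566,.1659,.0936]);s=sense();R=toolR();print(s['ft_torque'].round(2),np.degrees(np.arctan2(R[1,1],R[0,1])))
S=grab_frame('scene')
cv2.imwrite('pics/s11.png',cv2.resize(S['color'][110:220,270:410],None,fx=5,fy=5,interpolation=cv2.INTER_CUBIC))"
```

```text
t: 11.92
ee_pos: [0.5687, 0.1665, 0.0938]
eef_rot: [-175.2, 89.2, 1.2]
force: [-0.7, 0.4, 10.4]
finger_gap: 0.605
t 11.93 pos [0.5687 0.1665 0.0938] shift cm [0.01 0.08 0.27] j [ 9.000e+00  3.200e+01  8.570e+01 -1.000e-01  6.140e+01  1.026e+02] F [-0.7  0.4 10.4] gap cm 5.55
[0.09 0.14 0.03] -93.53229724528364
```

View pics/s11.png

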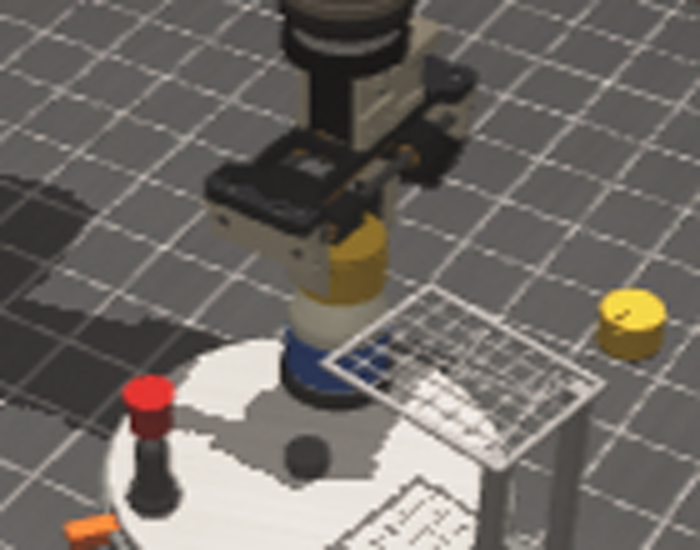

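```bash
python3 -m pendant '[0.3,0.05,0.15,0,5, 0.45,0.05,0.15,0,5]' 60; python3 -c "
from h import *
go([.566,.1659,.0936]);s=sense();R=toolR();print(s['ft_torque'].round(2),np.degrees(np.arctan2(R[1,1],R[0,1])))
"
```

```text
t: 12.22
ee_pos: [0.5693, 0.1667, 0.0922]
eef_rot: [-172.3, 88.8, 4.5]
force: [-1.6, 0.2, 21.2]
finger_gap: 0.606
t 12.22 pos [0.5693 0.1667 0.0922] shift cm [-0.14  0.1   0.32] j [ 9.000e+00  3.200e+01  8.610e+01 -1.000e-01  6.070e+01  1.022e+02] F [-1.6  0.2 21.2] gap cm 5.56
[ 0.16  0.47 -0.1 ] -93.15066372332848
```

Bottomed at 7 mm with 21 N, so the fingers have not slipped and the earlier press of about 5.6 mm was deep enough. I finish the twist at a slightly lighter press.

```bash
python3 -m pendant '[0.08,0.05,0.2,-0.15,5, 0.08,0.05,0.2,-0.3,5, 0.08,0.05,0.2,-0.45,5, 0.08,0.05,0.2,-0.58,5, 0.08,0.05,0.2,-0.6,5]' 60; python3 -c "
from h import *
go([.566,.1659,.0936]);s=sense();R=toolR();print(s['ft_torque'].round(2),np.degrees(np.arctan2(R[1,1],R[0,1])),'tilt',R[:,0].round(3))
S=grab_frame('scene')
cv2.imwrite('pics/s12.png',cv2.resize(S['color'][110:220,270:410],None,fx=5,fy=5,interpolation=cv2.INTER_CUBIC))"
```

```text
t: 12.85
ee_pos: [0.568, 0.1668, 0.0935]
eef_rot: [155.4, 88.7, 6.7]
force: [-5.6, 0.8, 14.0]
finger_gap: 0.604
t 12.85 pos [0.568  0.1668 0.0935] shift cm [-0.01 -0.03  0.22] j [ 9.  31.7 86.4 -0.1 60.6 67.7] F [-5.6  0.8 14. ] gap cm 5.54
[ 0.04  0.82 -0.52] -58.72146420753409 tilt [ 0.023  0.003 -1.   ]
```

View pics/s12.png

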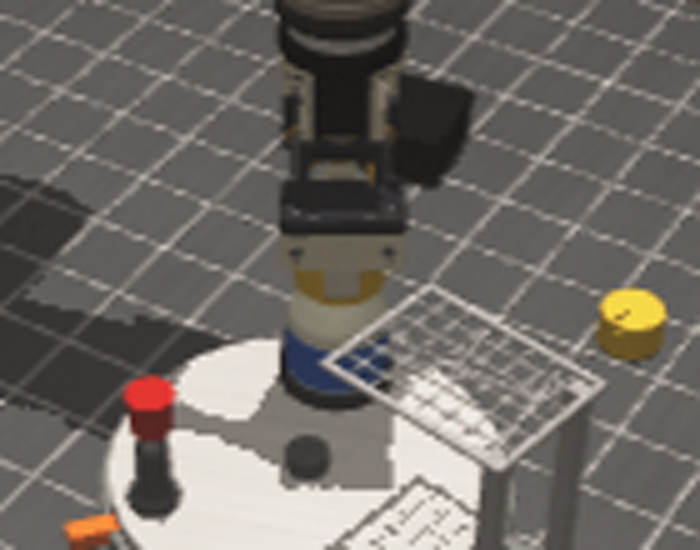

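The total twist is 60.7°, and a −0.5 N·m reaction appeared, so the cap is against its stop. In the crop the gripper sits square over the cap at (340,285). I lift straight up.

```bash
python3 -m pendant '[-0.5,0,0,0,5, -1.2,0,0,0,5, -2,0,0,0,5, -2.8,0,0,0,5, -3.3,0,0,0,5]' 60; python3 -c "
from h import *
go([.566,.1665,.170]);s=sense();R=toolR();print(s['ft_torque'].round(2),'tilt',R[:,0].round(3))
S=grab_frame('scene')
cv2.imwrite('pics/s13.png',cv2.resize(S['color'][90:220,270:410],None,fx=5,fy=4.6,interpolation=cv2.INTER_CUBIC))"
```

```text
t: 13.52
ee_pos: [0.5677, 0.1668, 0.1275]
eef_rot: [155.4, 88.6, 6.7]
force: [0.2, 1.0, -0.5]
finger_gap: 0.605
t 13.53 pos [0.5677 0.1668 0.1275] shift cm [-4.26 -0.02  0.06] j [ 9.  29.6 84.2 -0.1 64.8 67.7] F [ 0.2  1.  -0.5] gap cm 5.55
[-0.06  0.05 -0.  ] tilt [ 0.025  0.003 -1.   ]
```

View pics/s13.png

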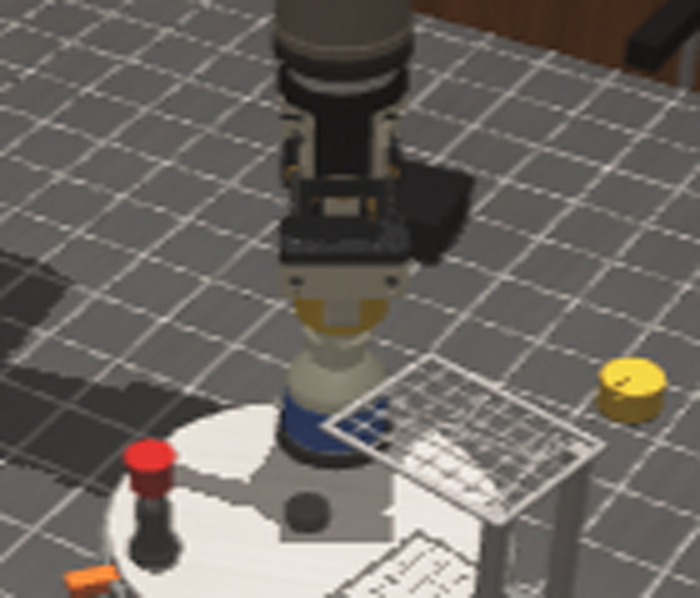

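The cap is off: the neck shows at (337,345) under the raised cap, and the force is down to the cap's weight. I raise it to about 5 cm above the rim.

```bash
python3 -m pendant '[-1.5,0,0.02,0,5, -3,0,0.05,0,5, -4.2,0,0.05,0,5, -4.25,0,0.05,0,5, -4.25,0,0.05,0,5]' 60
python3 - <<'E'
from h import *
go([.566,.1665,.170]);s=sense();R=toolR();print('tilt',R[:,0].round(3),s['joint_vel'].round(2))
S=grab_frame('scene');T=grab_frame('top')
cv2.imwrite('pics/s14.png',cv2.resize(S['color'][70:230,250:430],None,fx=4,fy=3.7,interpolation=cv2.INTER_CUBIC))
cv2.imwrite('pics/t14.png',cv2.resize(T['color'],None,fx=1.2,fy=1.2))
hsv=cv2.cvtColor(S["color"],cv2.COLOR_BGR2HSV)
# cap & neck depth points along the column under the cap
E=S["extrinsics"]
c=proj(S,[.566,.1665,.17]);print(c)
u=int(round(c[0]))
for v in range(int(c[1])-4,int(c[1])+22,1):
    z=S["z_map"][v,u]; o,d=ray(S,u,v); print(v,S["color"][v,u],(o+d*z).round(3))
for c,s_ in blobs(S,(0,120,60),(5,255,255),6)[0]: print("red",c)
E
```

```text
t: 14.2
ee_pos: [0.5661, 0.1664, 0.1702]
eef_rot: [155.4, 88.6, 6.7]
force: [-0.8, -0.5, -0.8]
finger_gap: 0.608
t 14.2 pos [0.5661 0.1664 0.1702] shift cm [ 0.02 -0.02  0.  ] j [ 9.  27.1 81.1 -0.1 70.3 67.7] F [-0.8 -0.5 -0.8] gap cm 5.58
tilt [ 0.025  0.003 -1.   ] [-0.08  0.47  0.46 -0.02  0.    0.05]
[337.19769786 149.01600324]
145 [79 90 96] [0.587 0.128 0.218]
146 [79 90 96] [0.587 0.128 0.215]
147 [80 91 97] [0.587 0.127 0.211]
148 [79 90 97] [0.588 0.126 0.209]
149 [60 81 89] [0.583 0.135 0.197]
150 [ 37  81 102] [0.58  0.141 0.189]
151 [ 45  85 102] [0.578 0.144 0.182]
152 [90 93 97] [0.466 0.341 0.003]
153 [92 94 96] [ 0.468  0.339 -0.   ]
154 [83 85 87] [0.561 0.174 0.143]
155 [72 76 77] [0.565 0.169 0.144]
156 [72 76 77] [0.565 0.169 0.141]
157 [73 76 78] [0.568 0.163 0.142]
158 [62 65 66] [0.571 0.158 0.143]
159 [56 58 60] [0.571 0.159 0.138]
160 [73 80 82] [0.571 0.158 0.135]
161 [116 133 138] [0.572 0.157 0.132]
162 [ 88 100 105] [0.575 0.152 0.132]
163 [ 86  98 103] [0.575 0.152 0.129]
164 [ 95 108 114] [0.574 0.154 0.123]
165 [ 90 102 106] [0.575 0.154 0.119]
166 [ 85  97 101] [0.575 0.153 0.116]
167 [ 85  97 101] [0.576 0.152 0.113]
168 [ 85  97 101] [0.577 0.151 0.11 ]
169 [ 85  97 100] [0.576 0.152 0.104]
170 [ 95 109 113] [0.575 0.154 0.098]
red [299.33333333 190.89215686]
red [157.8 330.7]
```

View pics/s14.png

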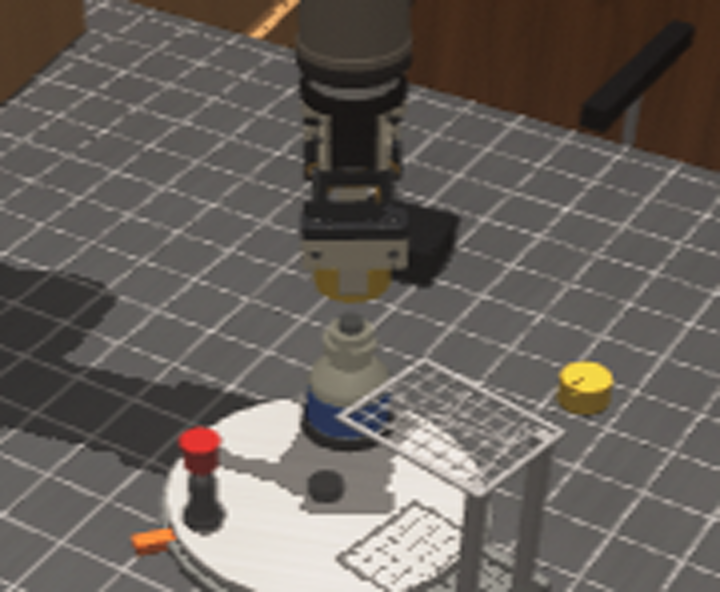

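View pics/t14.png

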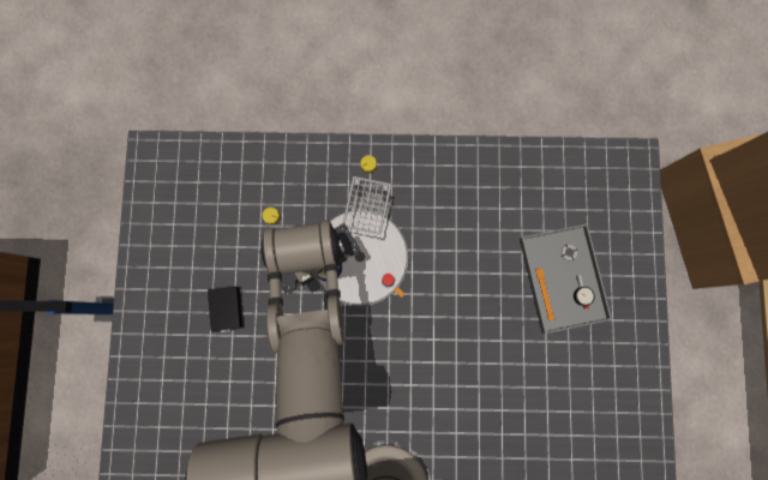

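The scene crop shows the cap in the fingers at (350,285), directly above the open neck at (350,325), with its underside at z ≈ 0.182 m against the 0.134 m rim. The knob is home at (200,450) by the orange tab. The top view shows the clip box, tray tools and loose caps unmoved. I settle, check once more and hand in.

```bash
python3 -m pendant '[0,0,0,0,5, 0,0,0,0,5, 0,0,0,0,5, 0,0,0,0,5]' 60
python3 - <<'E'
from h import *
go([.566,.1665,.170]);s=sense();print(s['joint_vel'].round(2))
T=grab_frame("top")
for c,a in blobs(T,(20,120,80),(35,255,255),30)[0]: print("yel",c.round(1))
from plant import sign_off
print(sign_off())
E
```

```text
t: 14.8
ee_pos: [0.566, 0.1664, 0.1698]
eef_rot: [155.4, 88.6, 6.7]
force: [-0.1, -0.7, -0.3]
finger_gap: 0.603
t 14.8 pos [0.566  0.1664 0.1698] shift cm [-0.02 -0.01 -0.01] j [ 9.  27.2 81.2 -0.1 70.3 67.7] F [-0.1 -0.7 -0.3] gap cm 5.54
[-0.01 -0.09 -0.07 -0.08  0.06 -0.02]
yel [306.7 136.2]
yel [225.4 179.3]
the job is handed in; nothing more can be done
None
```

The job is done and handed in at about 14.8 s.

- **Turntable:** I lifted the knob about 13 mm and swung the table counter-clockwise to its end stop. I then backed off 2 mm over the orange-marked hole and let the plunger down. The freed knob triangulated to z = 0.103 m, against 0.104 m when parked, so the plunger is home. Angle estimates for the swing ranged from 119.6° to about 121°.
- **Cap:** I gripped the cap, pressed it about 5.6 mm and turned it counter-clockwise. It touched bottom briefly at 7 mm with 21 N. The twist reached 60.7° of hand rotation, where a reaction of about 0.5 N·m showed the stop, and the cap then lifted off freely.
- **Final state:** The cap is still held at 60 N grip, directly above the open neck. Its underside is at about 0.182 m, roughly 48 mm above the rim, and the arm is still. The two loose caps measured unmoved, and the clip box and tray tools looked unmoved in the last top view.

**What disagreed:**
- The tool is tilted about 1.4°, picked up from arm compliance while pressing. I could not command that out, so the cap is not perfectly upright.
- The fingertips sat about 20 mm higher than the tool frame suggests when the fingers were open. I set the cap grip height from the images instead.

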